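Lock a tube in the wedge fixture

TASK

The dark square tube lies loose in the blue fixture. Pick up the brass wedge by its head, enter its thin nose into the tapering gap between the tube and the slanted bar, and drive it in until it jams and holds the tube tight and flat against the rear fence. Leave the wedge stuck there, lying flat on the base plate, let go of it, and do not disturb the other things on the table.

Things in the scene. Friction and masses are not known exactly. Their poses are not given: they have to be found in the camera images.
- fixture: Fixed steel base plate with three blue blocks (rear fence, end stop, slanted bar). Origin on the table top. Plate: x -55..75, y -80..130 mm in its own frame, top at z 8. Fence on the +x side: working face at x +45, y -55..55, top z 40. End stop: face at y -58, x 7..37, top z 34.
- gap_mouth (a point): Open end of the tapering gap, on the base plate's top: fixture x -6, y +55, z 8 mm; axes as the fixture. Midway between the slanted bar's near end and the side of a tube tight on the fence, where the gap is 22.4 mm wide (3 to 5.5 mm less while the tube is loose). The wedge enters here and is driven along -y.
- bar_face (a point): Foot of the slanted bar's working face at fixture x -8.6, y 0, z 8 mm; axes as the fixture. Bar on the -x side, 24 mm thick, y -46..57, top z 38. Its face follows x = -3 - 0.16 (35 + y) mm in the fixture frame, so the gap to a tube tight on the fence (tube side at x +5) narrows to 8 mm at y -35.
- tube_center (a point): Centre of the loose dark square tube offcut, 40 x 110 x 40 mm, about 0.28 kg, its y along its length. It lies on the base plate, long axis about along the fixture's y, 3 to 5.5 mm short of the fence. Tight on the fence its centre is at fixture x +25, z 28 mm; the wedge pushes it there.
- tube: The same tube; origin at the centre of its underside, own y along its length.
- wedge_grip (a point): Centre of the brass wedge's head, 26 mm above its underside. Head: parallel-sided, 30 (x) x 45 (y) x 50 mm high; grip it across x. Axes: the blade runs from it along -y. Driven tight with axes parallel to the fixture's, this point is at fixture x -7, y +88, z 34 mm, head still outside the gap. Push with 15 to 20 N; it then stays by friction.
- wedge_nose (a point): Middle of the nose end face of the wedge, 15 mm above its underside; from wedge_grip x +8, y -122.5 mm. Driven tight: fixture y -35 mm.
- wedge: The same wedge, about 0.35 kg; origin on its underside below the head's centre. Blade 100 mm long, 30 mm high, tapers from 24 mm to 8 mm at the nose (0.16 mm per mm). Its +x flank is straight, parallel to y at x +12 mm, and goes against the tube; its -x flank is slanted and goes against the slanted bar.
- spanner: Bystander: steel spanner 190 mm long on the right.
- v_block: Bystander: steel V block 50 x 50 x 30 mm behind the work.
- tube_short: Bystander: short dark square tube offcut 30 x 80 x 30 mm behind the wedge.
There are look-alikes about, which are no part of the job. Of the things that look like the wedge, the larger one is meant.

How it is judged:
On the way:
1. the wedge, driven nearly home with the tube on the fence, presses on the tube with over 3 N (x of tube_center in the frame of fixture above 0.0235 m and y of wedge_nose in the frame of fixture below -0.029 m and contact force between wedge and tube above 3 N), for 0.1 s.
At the end, for the whole second after the job is handed in: Tube flat on the plate, within 1.5 mm of the rear fence and 0.03 rad parallel to it; wedge flat on the plate (4 mm, 0.08 rad), still driven in: nose within 6 mm of the fully driven place (fixture y below -29 mm); both at rest (x of tube_center in the frame of fixture above 0.0235 m and angle between the y axis of tube and the y axis of fixture, either way round below 0.03 rad and z of tube_center in the frame of fixture below 0.031 m and y of wedge_nose in the frame of fixture below -0.029 m and z of wedge_nose in the frame of fixture below 0.027 m and angle between wedge's own z axis and vertical below 0.08 rad and linear speed of each of wedge, tube below 0.01 m/s); the robot touches nothing.
It fails at once if a bystander (spanner, V block, short tube) is moved more than 30 mm (distance of any of spanner, v_block, tube_short from where it was at the start of the episode above 0.03 m).
It also fails if it takes over 40 s, if anything falls off the work surface, if the arm or the gripper's body presses on something with over 40 N, if the wrist force passes 120 N, or if a joint passes its speed limit or range.

ROBOT

A 6-joint arm with a two-finger parallel gripper is mounted at the origin on a cart in front of the work surface, level with it; the furniture and walls round the work are solid. World frame = base frame: x ahead of the robot, y to its left, z up, the work surface at z = 0. Lengths are in m, angles in rad, forces in N, time in s.
With the tool pointing down it reaches from about 0.35 to 0.85 m from the base axis. Payload 8.1 kg.
Tool frame: the origin (TCP) lies at the very end of the fingers, on their centre line; the grasp point (between the pads) lies 19 mm behind it; x points along the fingers, y is the direction in which the jaws open and shut, and the axes are right-handed (so a half turn about x gives the same grasp; the last joint's range is limited). The gripper opens to 93 mm and grips with 3 to 60 N. Pads are 15 mm wide; open, the fingers measure 128 mm over their backs; the gripper's body (75 mm by 188 mm) begins 65 mm behind the grasp point.
Start: joints at [1.028, 0.13, 1.488, -0, 1.523, -0.085], TCP at [0.265, 0.538, 0.219] pointing down, gripper open.
Joint ranges: [-2.96, 2.96], [-0.89, 2.26], [0.02, 2.5], [-1.34, 4.48], [0, 2.73], [-2.66, 2.66]. Speed limits (rad/s): [2.39, 2.39, 2.79, 3.14, 3.14, 3.14].

INTERFACE

Orientations are given as a rotation vector (axis times angle).
In Python, from plant import * gives the robot as it stands. The module is installed in compiled form; this text tells all that it offers.
- The arm moves only by the tool apply_moves, never from a script. Its argument "series" is a list of rows, each an object with "jaw": the gripper's target within -1 to 1 (shut at 1, half-way at 0, fully open at -1); "linear": the shift along the tool's x, y, z normalised to -1 to 1, where 1 is 0.6 m, a list of three; "roll": the turn about the tool's x normalised to -1 to 1, where 1 is 30 degrees. A call has 1 to 20 rows; each row is the pose to reach, as a shift and turn from the pose measured when the call began, along the tool's axes at that moment; what a row does not reach only later rows make up. A row lasts 1/8 s, in which the tool goes at most 62.5 mm and 10.7 degrees, less where a joint would pass 70% of its speed; a pose out of reach is approached as far as the arm can. A call with a number of a shift or a turn outside -1 to 1 is refused whole. A call with a gripper value outside its range is refused whole. The fingers move at their own pace and stop on an object; "force" is the grip in N (left out, the last holds). Time passes only in rows, so rows that repeat a pose let the fingers close. It gives the time, the measured TCP pose, the force and the opening at its end, in the units of the state.
- read_state(): the state, without advancing time (a new reading comes with each control period).
- read_camera(name): name is "scene" or "top" or "wrist"; returns a dict with "pixels" (400x640x3 uint8, blue, green, red), "intrinsics" (3x3 intrinsics, pixels), "rvec" (rotation vector, rad) and "tvec" (3), from world to camera coordinates, as OpenCV has them; the wrist camera has in their place "tool_from_camera" (4x4, takes a point from camera to tool coordinates, whose origin is the TCP and whose axes are the tool frame's). Camera axes: x right, y down, z forward; pixel columns grow to the right and rows downward; lengths in m; the calibration is good to about 2 mm. A picture is of the moment at which its call begins: read the wrist's pose just before it. There is no depth.
- close_job(): hands the job in, once; it reports no verdict.
The state is a dict: "t": time; "q": joint angles; "dq": joint speeds; "joint_torque": joint torques, N m; "tool_pos": TCP position; "orientation": TCP orientation; "force": force on the tool from outside, world axes, zero at the start; "wrist_torque": the same for the moment, N m; "opening": finger opening in m.
Only numpy, scipy, OpenCV 4.12 (cv2) and the standard library are available. Lean on these libraries where they do the work, as an engineer would, in place of code of your own. Each camera call takes 0.05 s, during which the arm holds its last target. There are 200 camera calls.

## Working session

There is one attempt and no reset: what is moved stays moved. The work goes in short steps, Python scripts to look and compute and a tool call to move; the robot and the scene stay as the last step left them, time stands still between calls to the robot, and variables do not carry over. Pictures are saved under pics/ and viewed, about 8 in all and at most 12, crops included, and the job is handed in when it is done.

Besides the shell and the picture viewer there is one more tool, called after "Request:" by a JSON object that holds its "fn" and its "kwargs". apply_moves: Moves the arm, as the interface text tells. Its arguments: {"type":"object","properties":{"series":{"type":"array"},"force":{"type":"number"}},"required":["series"]}

```bash
mkdir -p pics; cat > h.py <<'E'
from plant import *
import numpy as np, cv2
def cam(n):
    c=read_camera(n); return c
def toworld(c,px,z,s=None):
    """pixels -> world points on plane z"""
    px=np.array(px,float).reshape(-1,2)
    K=np.array(c["intrinsics"]); 
    if "rvec" in c:
        R=cv2.Rodrigues(np.array(c["rvec"],float))[0]; t=np.array(c["tvec"],float).ravel()
        Rw=R.T; o=-R.T@t
    else:
        T=np.array(c["tool_from_camera"]); Rt=cv2.Rodrigues(np.array(s["orientation"],float))[0]
        Rw=Rt@T[:3,:3]; o=Rt@T[:3,3]+np.array(s["tool_pos"])
    d=(Rw@np.linalg.inv(K)@np.c_[px,np.ones(len(px))].T).T
    return o+d*((z-o[2])/d[:,2])[:,None]
E
python3 - <<'E'
from h import *
s=read_state(); print(s)
for n in("scene","top"):
    c=cam(n); cv2.imwrite(f"pics/{n}0.png",c["pixels"]); 
    import pickle; pickle.dump(c,open(f"{n}0.pkl","wb"))
    R=cv2.Rodrigues(np.array(c["rvec"],float))[0]; print(n,-R.T@np.array(c["tvec"]).ravel(),R[2],c["intrinsics"])
E
```

```text
{'t': 0.0, 'q': array([ 1.02764904e+00,  1.31146646e-01,  1.48928384e+00,  4.71426142e-05,
        1.52301873e+00, -8.53807467e-02]), 'dq': array([-0.00015152,  0.0001048 ,  0.00192877, -0.00093181,  0.00010784,
        0.00099101]), 'joint_torque': array([ 6.47920842e-05, -5.59859169e+01, -4.91758919e+01,  7.66956504e-02,
        3.59883439e-02, -1.81343976e-04]), 'tool_pos': array([0.2648208 , 0.53775066, 0.21759363]), 'orientation': array([ 0.35760684,  1.541447  , -0.36037745]), 'force': array([ 0.21914358,  0.70236256, -0.36995568]), 'wrist_torque': array([ 0.01490858, -0.00250969,  0.02334064]), 'opening': 0.09279058652813581}
scene [ 0.08565023 -0.41435057  0.83736916] [ 0.47076125  0.42448719 -0.77343033] [[398.06578437   0.         321.30560689]
 [  0.         398.06578437 194.98089343]
 [  0.           0.           1.        ]]
top [0.44034797 0.02059768 1.08992959] [ 0.12322505  0.01207538 -0.99230528] [[406.89306584   0.         318.58594099]
 [  0.         406.89306584 198.50952115]
 [  0.           0.           1.        ]]
```

View pics/top0.png

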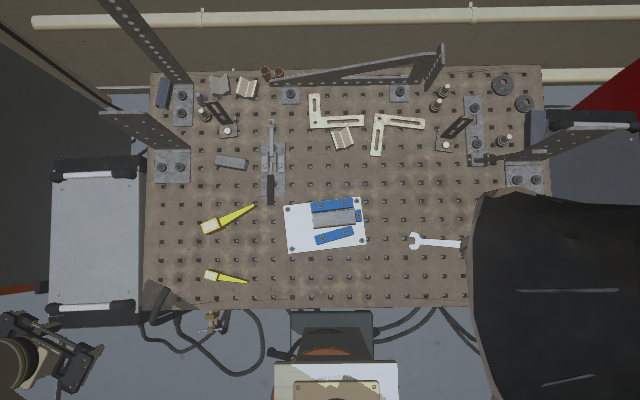

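View pics/scene0.png

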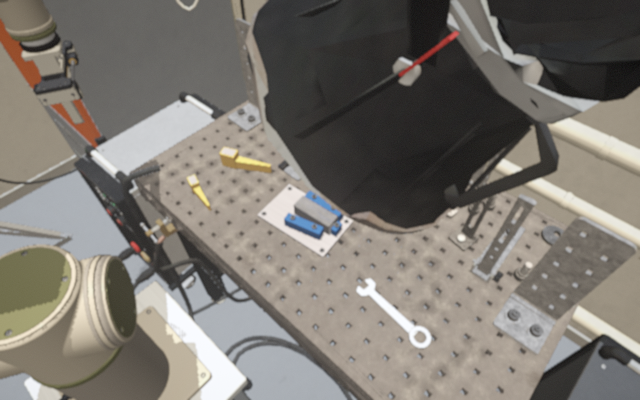

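Top view: the large wedge runs from its head at (210,227) to its nose at (257,205). The small look-alike is at (225,277). The fixture plate has corners near (284,206), (361,197), (366,246) and (290,254), with the tube at (335,218). Next I'll get rough positions and then use the wrist camera.

```bash
python3 - <<'E'
from h import *
import pickle
c=pickle.load(open("top0.pkl","rb"))
im=c["pixels"]; hsv=cv2.cvtColor(im,cv2.COLOR_BGR2HSV)
P=toworld(c,[(284,206),(361,197),(366,246),(290,254)],.008); print("plate",P.round(3))
m=cv2.inRange(hsv,(20,60,80),(35,255,255))
n,l,st,ce=cv2.connectedComponentsWithStats(m)
for i in range(1,n):
    if st[i,4]>60:
        cn=cv2.findContours((l==i).astype(np.uint8),0,2)[0][0]
        b=cv2.boxPoints(cv2.minAreaRect(cn)); print(st[i],toworld(c,b,.03).round(3).tolist())
print("head",toworld(c,[(210,227)],.05),"nose",toworld(c,[(257,205)],.03))
s=read_state(); w=cam("wrist"); print(w["tool_from_camera"],w["intrinsics"]); R=cv2.Rodrigues(s["orientation"])[0]; print(R.round(3))
cv2.imwrite("pics/w0.png",w["pixels"])
print(toworld(w,[(0,0),(640,0),(640,400),(0,400)],0,s).round(3))
E
```

```text
plate [[ 0.556  0.127  0.008]
 [ 0.577 -0.08   0.008]
 [ 0.447 -0.09   0.008]
 [ 0.428  0.111  0.008]]
[200 204  55  31 341] [[0.509, 0.347, 0.03], [0.575, 0.211, 0.03], [0.546, 0.196, 0.03], [0.48, 0.332, 0.03]]
[204 270  44  13 186] [[0.371, 0.333, 0.03], [0.393, 0.329, 0.03], [0.366, 0.218, 0.03], [0.344, 0.224, 0.03]]
head [[0.50015353 0.31253512 0.05      ]] nose [[0.55726278 0.19541786 0.03      ]]
[[ 5.78294301e-04 -2.46284914e-01  9.69197300e-01 -1.65562143e-01]
 [ 9.99999126e-01  1.29475275e-03 -2.67660388e-04  4.40600751e-04]
 [-1.18895016e-03  9.69196608e-01  2.46285448e-01 -6.71361426e-02]
 [ 0.00000000e+00  0.00000000e+00  0.00000000e+00  1.00000000e+00]] [[332.56466947   0.         320.31473466]
 [  0.         332.56466947 199.83154589]
 [  0.           0.           1.        ]]
[[-0.001  0.442  0.897]
 [-0.001  0.897 -0.442]
 [-1.    -0.002 -0.   ]]
[[-0.045  0.321  0.   ]
 [ 0.246  0.913  0.   ]
 [ 0.749  0.799  0.   ]
 [ 0.354 -0.008  0.   ]]
```

Request:
{"fn": "apply_moves", "kwargs": {"series": [{"jaw": -1, "linear": [0, -0.03, 0.08], "roll": 0.15}, {"jaw": -1, "linear": [0, -0.06, 0.16], "roll": 0.4}, {"jaw": -1, "linear": [0.02, -0.09, 0.25], "roll": 0.7}, {"jaw": -1, "linear": [0.04, -0.12, 0.34], "roll": 1}, {"jaw": -1, "linear": [0.06, -0.15, 0.43], "roll": 1}, {"jaw": -1, "linear": [0.07, -0.17, 0.5], "roll": 1}, {"jaw": -1, "linear": [0.07, -0.17, 0.52], "roll": 1}, {"jaw": -1, "linear": [0.07, -0.17, 0.52], "roll": 1}, {"jaw": -1, "linear": [0.07, -0.17, 0.52], "roll": 1}]}}

```text
t: 1.27
tool_pos: [0.4989, 0.3096, 0.1761]
orientation: [0.763, 1.433, -0.765]
force: [0.5, 0.0, -0.4]
opening: 0.0931
```

```bash
python3 - <<'E'
from h import *
import pickle
s=read_state(); w=cam("wrist"); pickle.dump((s,w),open("w1.pkl","wb"))
R=cv2.Rodrigues(s["orientation"])[0]; print(s["t"],s["tool_pos"],R.round(3).tolist(),s["q"].round(2))
cv2.imwrite("pics/w1.png",w["pixels"])
E
```

```text
1.275 [0.4988837  0.30956196 0.17613714] [[-0.001, 0.831, 0.557], [-0.001, 0.557, -0.831], [-1.0, -0.001, 0.0]] [ 0.47  0.12  1.58 -0.    1.45 -0.12]
```

View pics/w1.png

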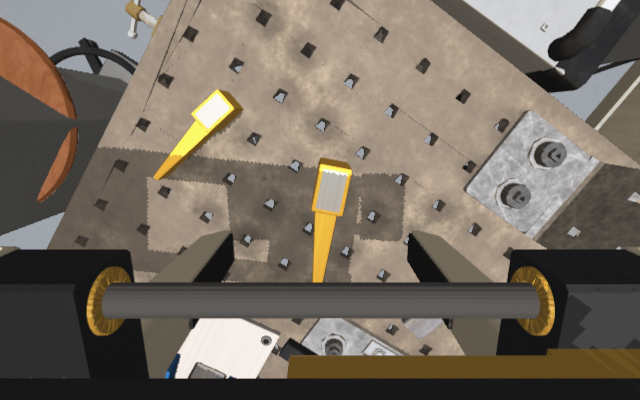

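The wrist camera looks back toward the tool tip, and the wedge head is at (332,188) with its nose hidden behind the gripper. I'll move on along tool +z to see the whole wedge, and then the fixture.

Request:
{"fn": "apply_moves", "kwargs": {"series": [{"jaw": -1, "linear": [0, 0, 0.08], "roll": 0}, {"jaw": -1, "linear": [0, 0, 0.16], "roll": 0}, {"jaw": -1, "linear": [0, 0, 0.18], "roll": 0}, {"jaw": -1, "linear": [0, 0, 0.18], "roll": 0}, {"jaw": -1, "linear": [0, 0, 0.18], "roll": 0}]}}

```text
t: 1.95
tool_pos: [0.5582, 0.2215, 0.1763]
orientation: [0.762, 1.434, -0.763]
force: [0.6, 0.8, 0.3]
opening: 0.093
```

```bash
python3 - <<'E'
from h import *
import pickle
s=read_state(); w=cam("wrist"); pickle.dump((s,w),open("w2.pkl","wb"))
cv2.imwrite("pics/w2.png",w["pixels"])
R=cv2.Rodrigues(s["orientation"])[0]; p=s["tool_pos"]; print(s["t"],p,R.round(3).tolist())
print("to (0.53,-0.12): tool units",(R.T@(np.array([.53,-.12,p[2]])-p)/.6).round(3))
E
```

```text
1.95 [0.55819491 0.22145574 0.17628814] [[-0.001, 0.83, 0.558], [-0.0, 0.558, -0.83], [-1.0, -0.001, -0.0]]
to (0.53,-0.12): tool units [ 0.    -0.357  0.446]
```

Request:
{"fn": "apply_moves", "kwargs": {"series": [{"jaw": -1, "linear": [0, -0.06, 0.07], "roll": 0.2}, {"jaw": -1, "linear": [0, -0.12, 0.15], "roll": 0.5}, {"jaw": -1, "linear": [0, -0.18, 0.22], "roll": 0.8}, {"jaw": -1, "linear": [0, -0.24, 0.3], "roll": 0.93}, {"jaw": -1, "linear": [0, -0.3, 0.37], "roll": 0.93}, {"jaw": -1, "linear": [0, -0.35, 0.44], "roll": 0.93}, {"jaw": -1, "linear": [0, -0.36, 0.45], "roll": 0.93}, {"jaw": -1, "linear": [0, -0.36, 0.45], "roll": 0.93}, {"jaw": -1, "linear": [0, -0.36, 0.45], "roll": 0.93}]}}

```text
t: 3.12
tool_pos: [0.5301, -0.1215, 0.1764]
orientation: [1.129, 1.259, -1.13]
force: [-1.1, 0.5, 0.7]
opening: 0.0927
```

```bash
python3 - <<'E'
from h import *
import pickle
s=read_state(); w=cam("wrist"); pickle.dump((s,w),open("w3.pkl","wb"))
R=cv2.Rodrigues(s["orientation"])[0]; p=s["tool_pos"]; print(s["t"],p,R.round(3).tolist())
a=cv2.imread("pics/w2.png")[:300,120:520]; b=w["pixels"][:300,120:520]
cv2.imwrite("pics/w23.png",cv2.resize(np.hstack([a,b]),None,fx=1,fy=1))
E
```

```text
3.125 [ 0.53010748 -0.12145511  0.17641883] [[-0.001, 0.994, 0.107], [0.0, 0.107, -0.994], [-1.0, -0.001, -0.0]]
```

View pics/w23.png

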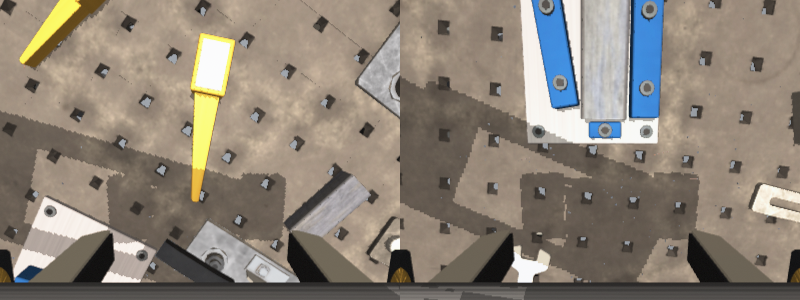

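Left picture (w2): the whole wedge is in view, with its head at (333,63) and nose at about (316,200) in full-image columns. Right picture (w3): the fixture is cut off at the top, so I'll step back 100 mm.

Request:
{"fn": "apply_moves", "kwargs": {"series": [{"jaw": -1, "linear": [0, 0, -0.08], "roll": 0}, {"jaw": -1, "linear": [0, 0, -0.16], "roll": 0}, {"jaw": -1, "linear": [0, 0, -0.19], "roll": 0}, {"jaw": -1, "linear": [0, 0, -0.19], "roll": 0}, {"jaw": -1, "linear": [0, 0, -0.19], "roll": 0}]}}

```text
t: 3.8
tool_pos: [0.5181, -0.0088, 0.1765]
orientation: [1.128, 1.259, -1.13]
force: [0.0, -0.4, -0.6]
opening: 0.0929
```

```bash
python3 - <<'E'
from h import *
import pickle
s=read_state(); w=cam("wrist"); pickle.dump((s,w),open("w4.pkl","wb"))
R=cv2.Rodrigues(s["orientation"])[0]; p=s["tool_pos"]; print(s["t"],p)
cv2.imwrite("pics/w4.png",cv2.resize(w["pixels"][:280,180:460],None,fx=2,fy=2))
s,w=pickle.load(open("w2.pkl","rb"))
im=w["pixels"]; hsv=cv2.cvtColor(im,cv2.COLOR_BGR2HSV)
print(hsv[[63,120,180,195],[333,322,317,316]])
m=cv2.inRange(hsv,(12,120,80),(35,255,255))
m[:,:230]=0; n,l,st,ce=cv2.connectedComponentsWithStats(m); i=1+st[1:,4].argmax(); print(st[i])
cn=cv2.findContours((l==i).astype(np.uint8),0,cv2.CHAIN_APPROX_NONE)[0]; cn=max(cn,key=len)
f=np.zeros_like(m); cv2.drawContours(f,[cn],-1,255,-1)
for r in list(range(30,206,5)):
    x=np.where(f[r])[0]
    if len(x): print(r,x.min(),x.max(),end="; ")
L=[];Rr=[]
for r in range(115,190,3):
    x=np.where(f[r])[0]; L.append((x.min()-.5+0.,r));Rr.append((x.max()+.5,r))
for nm,q in(("L",L),("R",Rr)):
    W=toworld(w,q,.03,s)[:,:2].astype(np.float32); v=cv2.fitLine(W,cv2.DIST_HUBER,0,1e-4,1e-4).ravel(); print(nm,v,"yaw",np.degrees(np.arctan2(v[1],v[0])))
print("nose end",toworld(w,[(316,st[i][1]+st[i][3])],.03,s))
E
```

```text
3.8 [ 0.5180601  -0.00876111  0.17649396]
[[120   1 252]
 [ 30 124 252]
 [ 22 183 237]
 [ 21 183 233]]
[ 287  349  353   29 8389]Traceback (most recent call last):
  File "<stdin>", line 18, in <module>
    return umr_minimum(a, axis, None, out, keepdims, initial, where)
ValueError: zero-size array to reduction operation minimum which has no identity
```

View pics/w4.png

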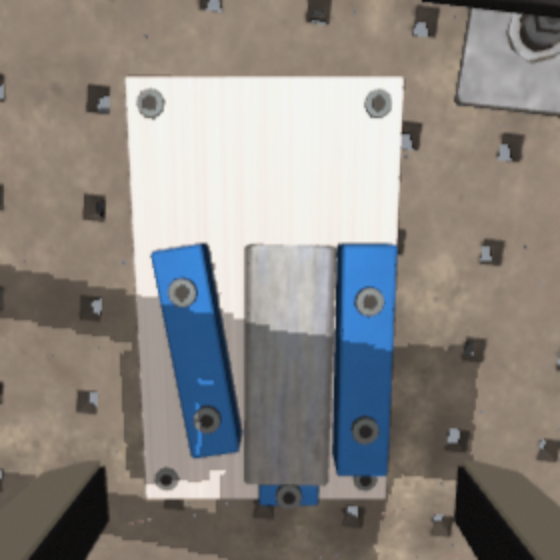

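The fixture is fully visible. In crop pixels (full pixel = crop/2 + (180,0)) the plate corners are (126,77), (404,77), (386,498) and (147,498). The bar is on the left, the fence on the right, and the tube at about (288,365), slightly skewed.

```bash
cat > edge.py <<'E'
from h import *
def edges(gray,a,b,n=40,half=5,trim=.06):
    """max-gradient points across line a-b"""
    a,b=np.array(a,float),np.array(b,float); t=(b-a)/np.linalg.norm(b-a); nn=np.array([-t[1],t[0]])
    k=np.linspace(-half,half,8*half+1)
    out=[]
    for u in np.linspace(trim,1-trim,n):
        q=a+u*(b-a)+k[:,None]*nn
        v=cv2.remap(gray,q[:,0].astype(np.float32)[None],q[:,1].astype(np.float32)[None],cv2.INTER_LINEAR)[0].astype(float)
        g=np.abs(np.gradient(cv2.GaussianBlur(v[None],(9,1),0)[0])); out.append(q[g.argmax()])
    return np.array(out)
def line(w,s,ch,a,b,z,**k):
    W=toworld(w,edges(ch,a,b,**k),z,s)[:,:2].astype(np.float32)
    v=cv2.fitLine(W,cv2.DIST_HUBER,0,1e-4,1e-4).ravel().astype(float); 
    nr=np.array([-v[1],v[0]]); r=(W-v[2:])@nr
    return v[2:],v[:2],np.median(abs(r))
def cross(l,m):
    u=np.linalg.solve(np.c_[l[1],-m[1]],m[0]-l[0]); return l[0]+u[0]*l[1]
E
python3 - <<'E'
from edge import *
import pickle
s,w=pickle.load(open("w4.pkl","rb")); im=w["pixels"]; hsv=cv2.cvtColor(im,cv2.COLOR_BGR2HSV)
red=im[:,:,2].copy(); sat=hsv[:,:,1].copy()
f=lambda x,y:(x/2+180-.25,y/2-.25)
# plate: saturation separates white / wood
pl={n:line(w,s,sat,f(*a),f(*b),.008) for n,a,b in(("top",(126,77),(404,77)),("bot",(147,498),(255,498)),("left",(126,77),(147,498)),("right",(404,77),(398,235)))}
for n,l in pl.items(): print(n,np.degrees(np.arctan2(l[1][1],l[1][0])).round(2),l[2])
c1,c2,c3=cross(pl["top"],pl["left"]),cross(pl["top"],pl["right"]),cross(pl["bot"],pl["left"])
print("corners",c1,c2,c3,"W",np.linalg.norm(c1-c2),"L",np.linalg.norm(c1-c3))
fe={n:line(w,s,sat,f(*a),f(*b),.04,half=3) for n,a,b in(("fin",(339,244),(334,474)),("fout",(396,244),(388,474)),("ftop",(339,243),(396,243)))}
for n,l in fe.items(): print(n,np.degrees(np.arctan2(l[1][1],l[1][0])).round(2),l[2])
ld=pl["left"][1]; ld=ld*np.sign(ld[1]); td=pl["top"][1]; td=td*np.sign(td[0]); 
yaw=np.mean([np.arctan2(-ld[0],ld[1]),np.arctan2(td[1],td[0])]); print("yaw",np.degrees(yaw))
ex=np.array([np.cos(yaw),np.sin(yaw)]);ey=np.array([-ex[1],ex[0]])
o=np.mean([c1-(-.055*ex+.13*ey),c2-(.075*ex+.13*ey),c3-(-.055*ex-.08*ey)],0); print("origin",o)
F=lambda p:np.c_[(p-o)@ex,(p-o)@ey]
for n in("fin","fout"): print(n,F(fe[n][0][None]))
print("fence end",F(cross(fe["ftop"],fe["fin"])[None]))
tb={n:line(w,s,sat,f(*a),f(*b),.048,half=3) for n,a,b in(("tl",(246,246),(246,480)),("tt",(248,244),(334,244)))}
for n,l in tb.items(): print(n,np.degrees(np.arctan2(l[1][1],l[1][0])).round(2),F(l[0][None]))
np.savez("fix.npz",o=o,yaw=yaw)
# wedge
s,w=pickle.load(open("w2.pkl","rb")); im=w["pixels"]; hsv=cv2.cvtColor(im,cv2.COLOR_BGR2HSV); sat=hsv[:,:,1].copy(); b=im[:,:,0].copy()
W={"L":line(w,s,sat,(313,100),(312,195),.03,half=5),"R":line(w,s,sat,(338,100),(320,198),.03,half=5)}
hd={"hl":line(w,s,sat,(321,35),(313,90),.05,half=4),"hr":line(w,s,b,(354,39),(345,92),.05,half=6),"ht":line(w,s,b,(322,34),(353,39),.05,half=5)}
for n,l in {**W,**hd}.items(): print(n,np.degrees(np.arctan2(l[1][1],l[1][0])).round(2),l[2],l[0])
c=cross(hd["ht"],hd["hl"]),cross(hd["ht"],hd["hr"]); print("head back corners",c,np.linalg.norm(c[0]-c[1]))
print("nose",toworld(w,[(316,200.5)],.03,s))
cv2.imwrite("pics/w2z.png",cv2.resize(im[20:215,280:400],None,fx=3,fy=3))
E
```

```text
top 6.32 4.298687567960702e-05
bot 5.26 0.0001959282885530822
left -84.14 0.00011765483813897665
right -83.78 8.281928861583743e-05
corners [0.43241296 0.11951533] [0.55980995 0.1336274 ] [ 0.45369637 -0.08775896] W 0.12817621654669392 L 0.20836414734487477
fin -83.77 0.00020399033615025718
fout -83.81 0.00014806921393067246
ftop 6.26 5.072130804251174e-08
yaw 6.091869041652444
origin [ 0.49994126 -0.00329516]
fin [[ 4.30180131e-02 -6.94059515e-05]]
fout [[ 0.06919144 -0.0045904 ]]
fence end [[0.04288084 0.05508027]]
tl -86.51 [[0.0035346  0.00203058]]
tt 6.04 [[0.01969799 0.05436029]]
L -58.05 0.00010042394466980298 [0.53075796 0.24876836]
R -67.07 0.00010800811731237481 [0.54429901 0.25769836]
hl -64.09 0.001074927310050544 [0.49735585 0.30817369]
hr -66.84 0.00011774024029165275 [0.51628101 0.32158607]
ht 23.37 9.528122456270438e-05 [0.50097048 0.33463776]
head back corners (array([0.48735623, 0.32875443]), array([0.50918104, 0.33818591])) 0.02377551336022618
nose [[0.56219141 0.20906502 0.03      ]]
```

View pics/w2z.png

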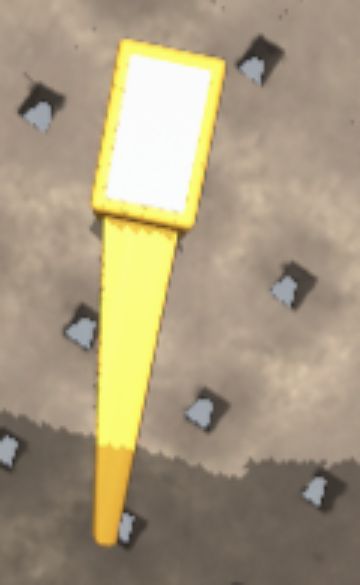

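```bash
python3 - <<'E'
from edge import *
import pickle
s,w=pickle.load(open("w2.pkl","rb")); y=np.radians(23); ex=np.array([np.cos(y),np.sin(y)]); ey=np.array([-ex[1],ex[0]])
P=toworld(w,[(320.7,33.3),(355,40),(344,96.7),(311.3,90.7)],.05,s)[:,:2]; print("head xy in wedge axes",np.c_[P@ex,P@ey].round(4))
N=toworld(w,[(315,201)],.03,s)[:,:2]; print("nose",N@ex,N@ey)
for gx,gy in((.590,.0953),(.591,.0953)): print(gx*ex+gy*ey)
s=read_state(); R=cv2.Rodrigues(s["orientation"])[0]; p=s["tool_pos"]
print(np.degrees(np.arctan2(R[1,1],R[0,1])))
g=.590*ex+.0955*ey
for z in(.15,.007): print((R.T@(np.array([*g,z])-p)/.6).round(4))
E
```

```text
head xy in wedge axes [[0.5761 0.1148]
 [0.6043 0.1152]
 [0.6047 0.0707]
 [0.5768 0.0702]]
nose [0.59833155] [-0.02789664]
[0.50586119 0.31825548]
[0.50678169 0.31864621]
6.146925817159581
[ 0.0438  0.0382 -0.5449]
[ 0.2822  0.0384 -0.545 ]
```

Request:
{"fn": "apply_moves", "kwargs": {"series": [{"jaw": -1, "linear": [0, 0.007, -0.09], "roll": -0.1}, {"jaw": -1, "linear": [0, 0.014, -0.18], "roll": -0.2}, {"jaw": -1, "linear": [0, 0.02, -0.27], "roll": -0.3}, {"jaw": -1, "linear": [0, 0.027, -0.36], "roll": -0.4}, {"jaw": -1, "linear": [0, 0.034, -0.45], "roll": -0.5}, {"jaw": -1, "linear": [0, 0.0394, -0.53], "roll": -0.56}, {"jaw": -1, "linear": [0.03, 0.0394, -0.5415], "roll": -0.56}, {"jaw": -1, "linear": [0.09, 0.0394, -0.5415], "roll": -0.56}, {"jaw": -1, "linear": [0.17, 0.0394, -0.5415], "roll": -0.56}, {"jaw": -1, "linear": [0.25, 0.0394, -0.5415], "roll": -0.56}, {"jaw": -1, "linear": [0.28, 0.0394, -0.5415], "roll": -0.56}, {"jaw": -1, "linear": [0.28, 0.0394, -0.5415], "roll": -0.56}, {"jaw": -1, "linear": [0.28, 0.0394, -0.5415], "roll": -0.56}]}}

```text
t: 5.48
tool_pos: [0.5084, 0.3168, 0.0106]
orientation: [0.911, 1.371, -0.908]
force: [0.3, 0.8, 0.1]
opening: 0.0925
```

Request:
{"fn": "apply_moves", "kwargs": {"force": 50, "series": [{"jaw": 1, "linear": [0, 0, 0], "roll": 0}, {"jaw": 1, "linear": [0, 0, 0], "roll": 0}, {"jaw": 1, "linear": [0, 0, 0], "roll": 0}, {"jaw": 1, "linear": [0, 0, 0], "roll": 0}, {"jaw": 1, "linear": [0, 0, 0], "roll": 0}, {"jaw": 1, "linear": [0, 0, 0], "roll": 0}, {"jaw": 1, "linear": [0, 0, 0], "roll": 0}, {"jaw": 1, "linear": [0, 0, 0], "roll": 0}]}}

```text
t: 6.48
tool_pos: [0.5081, 0.3167, 0.0104]
orientation: [0.911, 1.371, -0.909]
force: [-2.5, -0.2, 1.2]
opening: 0.0296
```

```bash
python3 - <<'E'
from h import *
s=read_state(); w=cam("wrist"); cv2.imwrite("pics/g.png",w["pixels"]); print(s["t"],s["tool_pos"],s["opening"],s["force"])
R=cv2.Rodrigues(s["orientation"])[0];print(np.degrees(np.arctan2(R[1,1],R[0,1])),R.round(3).tolist(), s["q"].round(2))
E
```

```text
6.475 [0.50808383 0.31672059 0.01041331] 0.029616956899840768 [-2.47293736 -0.16226149  1.1533275 ]
22.912572798076113 [[0.001, 0.921, 0.389], [0.001, 0.389, -0.921], [-1.0, 0.002, -0.0]] [ 0.47  0.32  1.67 -0.    1.15  0.07]
```

Request:
{"fn": "apply_moves", "kwargs": {"series": [{"jaw": 1, "linear": [-0.05, 0, 0], "roll": 0}, {"jaw": 1, "linear": [-0.1, 0, 0], "roll": 0}, {"jaw": 1, "linear": [-0.1, -0.03, 0.03], "roll": 0.1}, {"jaw": 1, "linear": [-0.1, -0.07, 0.08], "roll": 0.25}, {"jaw": 1, "linear": [-0.1, -0.11, 0.13], "roll": 0.4}, {"jaw": 1, "linear": [-0.1, -0.15, 0.165], "roll": 0.557}, {"jaw": 1, "linear": [-0.1, -0.155, 0.171], "roll": 0.557}, {"jaw": 1, "linear": [-0.1, -0.155, 0.171], "roll": 0.557}, {"jaw": 1, "linear": [-0.1, -0.155, 0.171], "roll": 0.557}]}}

```text
t: 7.65
tool_pos: [0.4627, 0.1867, 0.0704]
orientation: [1.13, 1.258, -1.126]
force: [-0.5, -0.0, -3.2]
opening: 0.0297
```

```bash
cat > st.py <<'E'
from h import *
d=np.load("fix.npz"); o=d["o"]; y=np.radians(6.15); ex=np.array([np.cos(y),np.sin(y)]); ey=np.array([-ex[1],ex[0]])
def show():
    s=read_state(); R=cv2.Rodrigues(s["orientation"])[0]; p=s["tool_pos"]; f=s["force"][:2]
    print("t",s["t"],"fix xy mm",((p[:2]-o)@ex*1e3).round(2),((p[:2]-o)@ey*1e3).round(2),"z",(p[2]*1e3).round(2),"yaw",np.degrees(np.arctan2(R[1,1],R[0,1])).round(2),"Ffix",(f@ex).round(1),(f@ey).round(1),s["force"][2].round(1),"open",s["opening"].round(4),"Rdown",R[:,0].round(4)); return s
E
python3 - <<'E'
from st import *
import pickle
s=show(); w=cam("wrist"); pickle.dump((s,w),open("w5.pkl","wb")); t=cam("top"); sc=cam("scene")
a=w["pixels"][:300,150:490]; b=cv2.resize(t["pixels"][170:270,230:390],None,fx=2.8,fy=2.8)
b=cv2.resize(sc["pixels"][140:270,200:400],(460,300)); cv2.imwrite("pics/w5.png",np.hstack([a,b]))
E
```

```text
Traceback (most recent call last):
  File "st.py", line 5, in show
    print("t",s["t"],"fix xy mm",((p[:2]-o)@ex*1e3).round(2),((p[:2]-o)@ey*1e3).round(2),"z",(p[2]*1e3).round(2),"yaw",np.degrees(np.arctan2(R[1,1],R[0,1])).round(2),"Ffix",(f@ex).round(1),(f@ey).round(1),s["force"][2].round(1),"open",s["opening"].round(4),"Rdown",R[:,0].round(4)); return s
                                                                                                                                                                                                                                           ^^^^^^^^^^^^^^^^^^
AttributeError: 'float' object has no attribute 'round'
```

```bash
sed -i 's/s\["opening"\].round(4)/round(s["opening"],4)/' st.py
python3 - <<'E'
from st import *
import pickle
s=show(); w=cam("wrist"); pickle.dump((s,w),open("w5.pkl","wb")); sc=cam("scene")
a=w["pixels"][:300,150:490]
b=cv2.resize(sc["pixels"][140:270,200:400],(460,300)); cv2.imwrite("pics/w5.png",np.hstack([a,b]))
E
```

```text
t 7.65 fix xy mm -16.62 192.91 z 70.38 yaw 6.27 Ffix -0.5 0.0 -3.2 open 0.0297 Rdown [ 0.0019  0.0011 -1.    ]
```

View pics/w5.png

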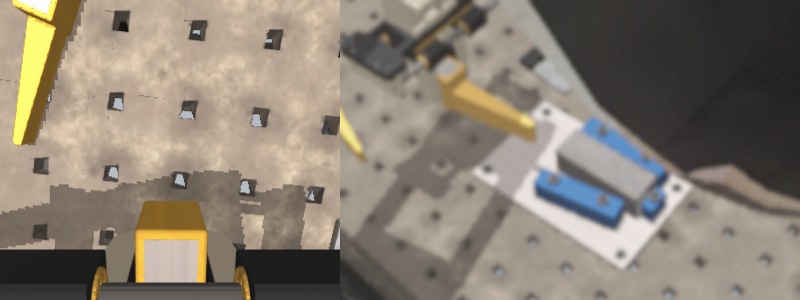

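The wedge is held level, with the blade pointing at the mouth (scene crop, nose at about (530,130)). Next I'll lower it until it is just above the plate.

Request:
{"fn": "apply_moves", "kwargs": {"series": [{"jaw": 1, "linear": [0.04, 0, 0], "roll": 0}, {"jaw": 1, "linear": [0.075, 0, 0], "roll": 0}, {"jaw": 1, "linear": [0.084, 0, 0], "roll": 0}, {"jaw": 1, "linear": [0.084, 0, 0], "roll": 0}]}}

```text
t: 8.25
tool_pos: [0.4627, 0.1871, 0.02]
orientation: [1.129, 1.259, -1.126]
force: [-0.8, -0.1, -3.2]
opening: 0.0297
```

```bash
python3 - <<'E'
from st import *
import pickle
s=show(); sc=cam("scene"); pickle.dump(sc,open("s6.pkl","wb")); t=cam("top")
a=cv2.resize(sc["pixels"][155:255,240:360],(400,333)); b=cv2.resize(t["pixels"][180:263,270:370],(400,333)); cv2.imwrite("pics/w6.png",np.hstack([a,b]))
def proj(c,xy,z):
    P=np.r_[o+xy[0]*ex+xy[1]*ey,z]; q=cv2.projectPoints(P[None],np.array(c["rvec"],float),np.array(c["tvec"],float),np.array(c["intrinsics"]),None)[0].ravel(); return q
for n,xy,z in(("barR mouth top",(-17.7,57),38),("nose top R",(-16.6+12,192.9-122.5),38),("nose top L",(-16.6+4,192.9-122.5),38),("tube corner",(3,55),48)):
    q=proj(sc,np.array(xy)/1e3,z/1e3); r=proj(t,np.array(xy)/1e3,z/1e3); print(n,((q-[240,155])*3.333).round(0),((r-[270,180])*4).round(0)+[400,0])
E
```

```text
t 8.25 fix xy mm -16.64 193.24 z 19.97 yaw 6.31 Ffix -0.8 0.0 -3.2 open 0.0297 Rdown [ 1.2e-03  8.0e-04 -1.0e+00]
barR mouth top [159. 187.] [568. 220.]
nose top R [156. 168.] [545. 203.]
nose top L [149. 174.] [547. 215.]
tube corner [177. 163.] [567. 187.]
```

View pics/w6.png

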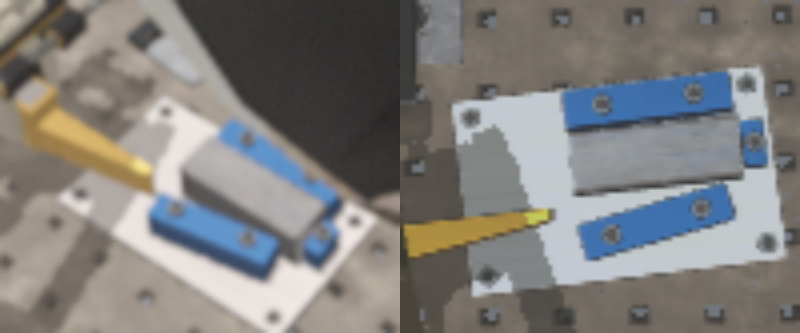

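Request:
{"fn": "apply_moves", "kwargs": {"series": [{"jaw": 1, "linear": [0.0015, 0, 0.013], "roll": -0.004}, {"jaw": 1, "linear": [0.0015, 0, 0.027], "roll": -0.004}, {"jaw": 1, "linear": [0.0015, 0.0015, 0.05], "roll": -0.004}, {"jaw": 1, "linear": [0.0015, 0.0035, 0.072], "roll": -0.004}, {"jaw": 1, "linear": [0.0015, 0.0055, 0.092], "roll": -0.004}, {"jaw": 1, "linear": [0.0015, 0.0085, 0.113], "roll": -0.004}, {"jaw": 1, "linear": [0.0015, 0.0085, 0.113], "roll": -0.004}]}}

```text
t: 9.22
tool_pos: [0.4761, 0.1192, 0.0198]
orientation: [1.13, 1.258, -1.125]
force: [0.7, 0.2, -3.1]
opening: 0.0296
```

```bash
python3 -c "
from st import *
show()"
```

```text
t 9.225 fix xy mm -10.55 124.39 z 19.8 yaw 6.33 Ffix 0.7 0.1 -3.1 open 0.0296 Rdown [ 0.0027  0.0011 -1.    ]
```

Request:
{"fn": "apply_moves", "kwargs": {"series": [{"jaw": 1, "linear": [0.003, 0.001, 0.01], "roll": -0.004}, {"jaw": 1, "linear": [0.003, 0.002, 0.02], "roll": -0.004}, {"jaw": 1, "linear": [0.003, 0.003, 0.032], "roll": -0.004}, {"jaw": 1, "linear": [0.003, 0.003, 0.032], "roll": -0.004}]}}

```text
t: 9.72
tool_pos: [0.4805, 0.0998, 0.0184]
orientation: [1.128, 1.258, -1.123]
force: [-1.4, -1.3, 4.8]
opening: 0.0301
```

```bash
python3 -c "
from st import *
show()"
```

```text
t 9.725 fix xy mm -8.25 104.58 z 18.39 yaw 6.43 Ffix -1.6 -1.1 4.8 open 0.0301 Rdown [ 3.6e-03  6.0e-04 -1.0e+00]
```

Request:
{"fn": "apply_moves", "kwargs": {"series": [{"jaw": 1, "linear": [0, 0.001, 0.008], "roll": 0.008}, {"jaw": 1, "linear": [0, 0.001, 0.016], "roll": 0.008}, {"jaw": 1, "linear": [0, 0.001, 0.016], "roll": 0.008}]}}

```text
t: 10.1
tool_pos: [0.4823, 0.0898, 0.0184]
orientation: [1.131, 1.255, -1.127]
force: [0.1, -1.0, 1.9]
opening: 0.0298
```

```bash
python3 -c "
from st import *
show()"
```

```text
t 10.1 fix xy mm -7.55 94.41 z 18.39 yaw 6.17 Ffix -0.0 -1.0 1.9 open 0.0298 Rdown [ 3.7e-03  2.0e-04 -1.0e+00]
```

Request:
{"fn": "apply_moves", "kwargs": {"series": [{"jaw": 1, "linear": [0, 0.0005, 0.004], "roll": 0}, {"jaw": 1, "linear": [0, 0.0005, 0.008], "roll": 0}, {"jaw": 1, "linear": [0, 0.0005, 0.008], "roll": 0}]}}

```text
t: 10.48
tool_pos: [0.4828, 0.0856, 0.0184]
orientation: [1.131, 1.257, -1.126]
force: [-3.6, 6.1, 3.0]
opening: 0.03
```

```bash
python3 -c "
from st import *
show()"
```

```text
t 10.475 fix xy mm -7.49 90.19 z 18.38 yaw 6.2 Ffix -2.9 6.4 3.0 open 0.03 Rdown [ 0.003  0.001 -1.   ]
```

Request:
{"fn": "apply_moves", "kwargs": {"series": [{"jaw": 1, "linear": [0, 0, 0.003], "roll": 0}, {"jaw": 1, "linear": [0, 0, 0.005], "roll": 0}, {"jaw": 1, "linear": [0, 0, 0.005], "roll": 0}]}}

```text
t: 10.85
tool_pos: [0.4829, 0.0837, 0.0184]
orientation: [1.131, 1.259, -1.125]
force: [-3.5, 7.7, 3.1]
opening: 0.0297
```

```bash
python3 -c "
from st import *
show()"
```

```text
t 10.85 fix xy mm -7.66 88.29 z 18.42 yaw 6.25 Ffix -2.7 8.0 3.1 open 0.0297 Rdown [ 0.0026  0.0025 -1.    ]
```

Request:
{"fn": "apply_moves", "kwargs": {"series": [{"jaw": 1, "linear": [0, 0, 0.005], "roll": 0}, {"jaw": 1, "linear": [0, 0, 0.01], "roll": 0}, {"jaw": 1, "linear": [0, 0, 0.01], "roll": 0}]}}

```text
t: 11.22
tool_pos: [0.4829, 0.0817, 0.0186]
orientation: [1.135, 1.264, -1.122]
force: [-4.4, 24.8, 5.6]
opening: 0.0297
```

```bash
python3 -c "
from st import *
show()"
```

```text
t 11.225 fix xy mm -7.8 86.3 z 18.59 yaw 6.28 Ffix -1.7 25.1 5.6 open 0.0297 Rdown [ 0.0017  0.009  -1.    ]
```

The wedge has jammed: 25 N at grip y 86 mm, against 88 mm nominal. Now I'll ease off, open the jaws and rise.

Request:
{"fn": "apply_moves", "kwargs": {"series": [{"jaw": 1, "linear": [0, 0, 0], "roll": 0}, {"jaw": 1, "linear": [0, 0, 0], "roll": 0}, {"jaw": -0.2, "linear": [0, 0, 0], "roll": 0}, {"jaw": -0.2, "linear": [0, 0, 0], "roll": 0}, {"jaw": -0.2, "linear": [0, 0, 0], "roll": 0}, {"jaw": -0.2, "linear": [0, 0, 0], "roll": 0}]}}

```text
t: 11.98
tool_pos: [0.483, 0.0815, 0.0186]
orientation: [1.136, 1.264, -1.122]
force: [-0.4, 0.4, -0.4]
opening: 0.0554
```

```bash
python3 -c "
from st import *
show()"
```

```text
t 11.975 fix xy mm -7.77 86.11 z 18.56 yaw 6.27 Ffix -0.4 0.5 -0.4 open 0.0554 Rdown [ 0.0017  0.0088 -1.    ]
```

Request:
{"fn": "apply_moves", "kwargs": {"series": [{"jaw": -0.2, "linear": [-0.04, 0, 0], "roll": 0}, {"jaw": -0.2, "linear": [-0.1, 0, 0], "roll": 0}, {"jaw": -0.2, "linear": [-0.18, 0, 0], "roll": 0}, {"jaw": -0.2, "linear": [-0.25, 0, 0.0], "roll": 0}, {"jaw": -0.2, "linear": [-0.25, 0, 0.08], "roll": 0}, {"jaw": -0.2, "linear": [-0.25, 0, 0.16], "roll": 0}, {"jaw": -0.2, "linear": [-0.25, 0, 0.19], "roll": 0}, {"jaw": -0.2, "linear": [-0.25, 0, 0.19], "roll": 0}, {"jaw": -0.2, "linear": [-0.25, 0, 0.19], "roll": 0}]}}

```text
t: 13.1
tool_pos: [0.495, -0.0321, 0.1673]
orientation: [1.136, 1.265, -1.122]
force: [0.0, 0.2, 0.2]
opening: 0.0561
```

```bash
python3 - <<'E'
from st import *
import pickle
s=show(); w=cam("wrist"); pickle.dump((s,w),open("w7.pkl","wb")); cv2.imwrite("pics/w7.png",cv2.resize(w["pixels"][:280,180:460],None,fx=2,fy=2))
E
```

```text
t 13.1 fix xy mm -8.01 -28.14 z 167.35 yaw 6.29 Ffix 0.1 0.2 0.2 open 0.0561 Rdown [ 0.0013  0.0095 -1.    ]
```

View pics/w7.png

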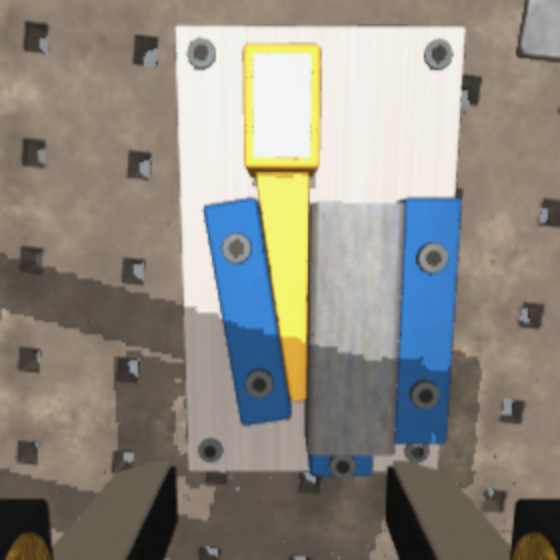

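The tube now sits against the fence at about (402,320). The wedge blade fills the gap, with its nose at about (298,401) and its head at (283,107). One numeric check before handing in.

```bash
python3 - <<'E'
from edge import *
import pickle
s,w=pickle.load(open("w7.pkl","rb")); sat=cv2.cvtColor(w["pixels"],cv2.COLOR_BGR2HSV)[:,:,1].copy()
f=lambda x,y:(x/2+180-.25,y/2-.25)
L={n:line(w,s,sat,f(*a),f(*b),z,half=3) for n,a,b,z in(("tubeL",(310,205),(308,390),.048),("tubeR",(402,205),(396,440),.048),("fenceOut",(461,200),(446,440),.04),("top",(176,27),(464,27),.008),("left",(176,27),(189,470),.008),("headR",(320,50),(318,160),.058),("headBack",(248,44),(318,44),.058))}
for n,l in L.items(): print(n,np.degrees(np.arctan(l[1][1]/l[1][0])).round(2),(l[2]*1e3).round(2))
ey=L["fenceOut"][1]; ey=ey*np.sign(ey[1]); ex=np.array([ey[1],-ey[0]])
x0=L["fenceOut"][0]@ex-.069; yt=L["top"]; c=cross(L["top"],L["left"]); y0=c@ey-.130
N=toworld(w,[f(298,402)],.038,s)[0,:2]; print("nose fix x,y",N@ex-x0,N@ey-y0)
hb=L["headBack"][0]@ey-y0; print("head back y",hb,"->nose",hb-.145)
print("tubeL x",L["tubeL"][0]@ex-x0,"tubeR x",L["tubeR"][0]@ex-x0)
E
```

```text
tubeL -83.95 0.06
tubeR -83.77 0.1
fenceOut -83.73 0.21
top 6.17 0.08
left -84.01 0.15
headR -83.52 0.04
headBack 6.39 0.0
nose fix x,y 0.000885772212916025 -0.034263202913668286
head back y 0.1099136690277739 ->nose -0.03508633097222609
tubeL x 0.004554905262885545 tubeR x 0.04406460695544184
```

```bash
python3 -c "
from st import *
show(); print(close_job())"
```

```text
t 13.15 fix xy mm -7.96 -27.97 z 167.37 yaw 6.32 Ffix -0.5 -0.0 0.3 open 0.0557 Rdown [ 0.0014  0.0094 -1.    ]
the job is handed in; nothing more can be done
None
```

The job is handed in at 13.2 s. I gripped the larger brass wedge by its head, slid it flat along the plate into the gap, and drove it until it jammed at about 25 N. That is a little over the suggested 15–20 N. I then eased off, let go and moved the arm clear.

The last wrist picture and measurements showed:
- **Wedge:** the nose is at fixture y of about -34 to -35 mm (limit -29, fully driven -35), and it stayed in place after release. I judged it flat only from the plate contact and the tool height while driving, with a tool tilt of about 0.009 rad. I did not measure this separately after release.
- **Tube:** its sides are 0.04–0.2° off parallel to the fence. They measured at x of about 4.6 and 44.1 mm, against 5 and 45 when tight, which is within the roughly 1 mm camera accuracy.
- **Robot:** the force was about zero after release, so it touches nothing.
- **Bystanders:** the arm felt no contact with them, but I took no final picture of their positions.

Some measurements disagreed. The plate came out about 1% small, and the first fence-face reading was 2 mm off, probably because I picked up the side face instead of the top edge. The top camera was also off by about 4 mm. None of these affected the result.

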